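# Hold the spring-return tester dial at its third click

### The arm

A 6-joint arm with a two-finger parallel gripper is mounted at the origin on a cart in front of the work surface, level with it; the furniture and walls round the work are solid. World frame = base frame: x ahead of the robot, y to its left, z up, the work surface at z = 0. Lengths are in mm, angles in rad, forces in N, time in s.
With the tool pointing down it reaches from about 350 to 775 mm from the base axis. Payload 7.3 kg.
Tool frame: the origin (TCP) lies at the very end of the fingers, on their centre line; the grasp point (between the pads) lies 19 mm behind it; z points along the fingers, y is the line along which they close (so a half turn about z gives the same grasp; the last joint's range is limited). The gripper opens to 92 mm and grips with 3 to 60 N. Pads are 19 mm wide; open, the fingers measure 130 mm over their backs; the gripper's body (75 mm by 190 mm) begins 47 mm behind the grasp point.
Start: joints at [1.039, 0.342, 1.524, -0, 1.275, -0.146], TCP at [197.545, 486.437, 226.741] pointing down, gripper open.
Joint ranges: [-2.53, 2.53], [-0.77, 2.02], [0.04, 2.7], [-1, 4.14], [0.28, 2.66], [-3.11, 3.11]. Speed limits (rad/s): [2.57, 2.57, 3.14, 3.14, 3.14, 3.14].

### API

Orientations are given as [roll, pitch, yaw] about the fixed x, y, z axes, in that order (R = Rz(yaw) Ry(pitch) Rx(roll)).
In Python, from plant import get_obs, vision, workorder gives the robot as it stands.
- The arm moves only by the shell command python3 -m pendant 'ROWS' [OPENING]. ROWS is a JSON object of lists of equal length, an entry for each row: "dp": the shift along the tool's x, y, z in m, a list of three; "rotation": the turn, a rotation vector about the tool's x, y, z in rad, a list of three. A call has 1 to 8 rows; each row is the pose to reach, as a shift and turn from the pose commanded when the call began, along the tool's axes at that moment; what a row does not reach only later rows make up. A row lasts 1/8 s, in which the tool goes at most 62.5 mm and 10.7 degrees, less where a joint would pass 70% of its speed; a pose out of reach is approached as far as the arm can. A call with a gripper value outside its range is refused whole. OPENING is the finger opening in m, from 0 to 0.0918, set as the call begins (- or left out, the last holds). The fingers move at their own pace and stop on an object; the grip force is fixed at half the most. Time passes only in rows, so rows that repeat a pose let the fingers close. It gives the time, the measured TCP pose, the force, the opening and the grip force at its end, in the units of the state.
- get_obs(): the state, without advancing time (a new reading comes with each control period).
- vision.capture(name): name is "scene" or "side" or "wrist"; returns a dict with "pixels" (400x640x3 uint8, red, green, blue), "vfov" (degrees; the focal length in pixels is half the picture's height over the tangent of half this angle, whatever the lens; pixels are square), "cx", "cy" (the principal point, pixels), "dist" ([k1, k2, p1, p2, k3] as OpenCV has them; the pictures are not rectified), "pose" (4x4, takes a point from camera to world coordinates); the wrist camera has in their place "T_tool_cam" (4x4, takes a point from camera to tool coordinates, whose origin is the TCP and whose axes are the flange's). Camera axes: x right, y up, looking along -z (the intrinsics and any distortion apply to the point x, -y, -z); pixel columns grow to the right and rows downward; lengths in mm; the calibration is good to about 2 mm. A picture is of the moment at which its call begins: read the wrist's pose just before it. There is no depth.
- workorder.close_job(): hands the job in; it is judged then, once.
The state is a dict: "time": time; "joint_positions": joint angles; "dq": joint speeds; "tau": joint torques, N m; "tool_pos": TCP position; "tcp_rot": TCP orientation; "contact_force": force on the tool from outside, world axes, zero at the start; "moment": the same for the moment, N m; "grip_width": finger opening in mm; "finger_force": force on a finger pad.
Only numpy, scipy, OpenCV 4.12 (cv2) and the standard library are available. Lean on these libraries where they do the work, as an engineer would, in place of code of your own. Each camera call takes 0.05 s, during which the arm holds its last target. There are 200 camera calls.

### The job

A brass pipe nipple was left standing on the grey plate of the pressure tester, in the path of the dial's crank. Lift it off and stand it upright on the blue cart top, clear of the plate, without letting the crank touch it. Then turn the spring-return dial clockwise by its red grip, past the first and second clicks to the third (green mark) but never on into the red marks, hold it there for two seconds against the spring, and finish while still holding it; leave the other fittings where they are.

Things in the scene. Friction and masses are not known exactly. Their poses are not given: they have to be found in the camera images.
- tester: fixed grey plate 12 mm thick on the cart top, own frame x -140 to 70, y -130 to 130 mm; origin on the dial's axis at cart-top height. Standing on it: aluminium block (x 42 to 68, y -13 to 13, 58 high), gauge on a blue foot (x 0 to 85, y 55 to 125, up to 95 high), copper pipe between them, collar round the axis (radius 38, 31 high)
- dial (a joint): dial angle, rad: 0 at rest, grows clockwise seen from above; clicks at 0.4, 0.8, 1.2 (third), stop at 1.75. At angle q the crank points at 225 deg - q in the tester's frame (from its +x towards +y). A spring always returns it to 0 when let go: 0.4 N m at 0, 1.0 at 1.2 (9.5 N at the grip). Click bumps crest at 0.2, 0.6, 1.0, 1.4 (3 N more at the grip before, less after); none holds by itself
- dial_hub (a point): centre of the hub's top, 60 mm above the cart top, on the axis: black hub, radius 30 mm, from 32 mm up. A steel crank arm, 16 mm wide, 39 to 49 mm above the cart top, reaches with its red pointer 125 mm from the axis
- crank_grip (a point): point on the axis of the red upright round grip on the crank, 105 mm from the dial's axis and 74 mm above the cart top: the grip is 20 mm in diameter, rigid with the crank, from 53 to 95 mm above the cart top
- third_mark (a point): centre of the green mark on the plate, 130 mm from the dial's axis: the crank points at it at the third click (1.2 rad). White marks at 0 (rest), 0.4 and 0.8 rad (first, second click) before it; red marks from 1.45 rad beyond it
- nipple: brass hexagon pipe nipple standing on its end on the plate, 46 x 40 mm across the hexagon, 52 mm tall, threads narrower, 0.13 kg or so. Origin at the centre of its underside, z up its axis; on the plate the origin is 12 mm above the cart top
- elbow: bystander: brass elbow fitting, 69 x 69 x 50 mm, on the cart top right of the plate; origin at the centre of its underside
- tape: bystander: blue and white ring, a roll of thread seal tape, 61 mm across, 14 mm high, left of the plate; origin at the centre of its underside
- union: bystander: brass union fitting, 54 mm across, 48 mm high, left of the plate; origin at the centre of its underside
Mind the look-alikes: they are no part of the job. Leave any orange or pink look-alike of the nipple alone.

How it is judged (in metres and radians):
On the way, in this order (a step that is already met when the one before it is completed fails the run):
1. the nipple stands upright on the cart top off the plate, let go, the dial still at rest (height (world z) of nipple between -0.006 and 0.006 m and angle between nipple's own z axis and vertical below 0.15 rad and contact force between nipple and the fingers below 0.1 N and contact force between nipple and tester below 0.1 N and value of joint dial below 0.15 rad), for 0.2 s.
2. the dial is held at the third click for two seconds (value of joint dial between 1.08 and 1.32 rad and contact force between the fingers and dial above 2 N), for 1.8 s.
At the end, for the whole second after the job is handed in: the fingers hold the dial at the third click (1.2 rad, within 0.12) against its spring, and the nipple stands upright (within 0.15 rad), at rest and untouched on the cart top, not touching the tester (all of step 2 and height (world z) of nipple between -0.006 and 0.006 m and angle between nipple's own z axis and vertical below 0.15 rad and linear speed of nipple below 0.02 m/s and contact force between nipple and tester below 0.1 N and contact force between nipple and the arm below 0.1 N and contact force between nipple and the fingers below 0.1 N); the arm keeps its last pose, push and grip.
It fails at once if the dial is turned past the third click into the red marks (value of joint dial above 1.45 rad).
It fails at once if the dial or its crank bumps the nipple (contact force between dial and nipple above 0.5 N).
It fails at once if a bystander fitting is moved more than 30 mm (distance of any of elbow, tape, union from where it was at the start of the episode above 0.03 m).
It also fails if it takes over 58 s, if anything falls off the work surface, if the arm or the gripper's body presses on something with over 40 N, if the wrist force passes 120 N, or if a joint passes its speed limit or range.

## Working session

There is one attempt and no reset: what is moved stays moved. The work goes in short steps, Python scripts to look and compute and a shell command to move; the robot and the scene stay as the last step left them, time stands still between calls to the robot, and variables do not carry over. Pictures are saved under pics/ and viewed, at most 10 in all, crops included, and the job is handed in when it is done.

```bash
mkdir -p pics; ls
python3 - <<'E'
from plant import get_obs, vision
import cv2,numpy as np
o=get_obs();print(o)
ims=[]
for n in("scene","side"):
    c=vision.capture(n);print(n,c["vfov"],c["cx"],c["cy"],c["dist"],np.round(c["pose"],3).tolist())
    cv2.imwrite(f"pics/{n}0.png",c["pixels"][:,:,::-1])
E
```

```text
pics
{'time': 0.0, 'joint_positions': array([ 1.03898132e+00,  3.42716969e-01,  1.52504012e+00,  8.99809921e-06,
        1.27536932e+00, -1.45976777e-01]), 'dq': array([-1.53784140e-03,  1.53273692e-03,  1.54410522e-03, -1.26950883e-03,
       -5.22368100e-05,  6.65399770e-04]), 'tau': array([-4.25844119e-04, -4.31210804e+01, -2.44235641e+01,  7.17965886e-02,
        5.53358858e-02, -1.13602864e-04]), 'tool_pos': array([197.33232936, 486.06162622, 226.03987741]), 'tcp_rot': array([-3.14007646e+00, -2.31611246e-04,  2.75575162e+00]), 'contact_force': array([-0.60931472,  0.57926423, -0.60691316]), 'moment': array([-0.05970767,  0.00250813,  0.05642196]), 'finger_force': 0.0, 'grip_width': 91.7252410986089}
scene 47.42917404189643 307.1067798990496 212.45119899866796 [-0.10924272  0.          0.          0.          0.        ] [[0.897, 0.21, -0.39, 117.634], [-0.443, 0.437, -0.783, -850.891], [0.006, 0.875, 0.485, 589.993], [0.0, 0.0, 0.0, 1.0]]
side 42.42605865815545 318.16806918083444 206.47957828369155 [-0.09471891  0.          0.          0.          0.        ] [[0.943, 0.232, -0.24, 251.56], [-0.334, 0.627, -0.704, -774.274], [-0.013, 0.744, 0.668, 823.657], [0.0, 0.0, 0.0, 1.0]]
```

View pics/scene0.png

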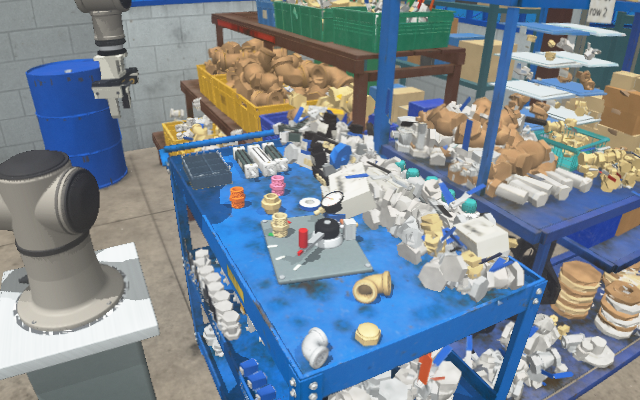

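View pics/side0.png

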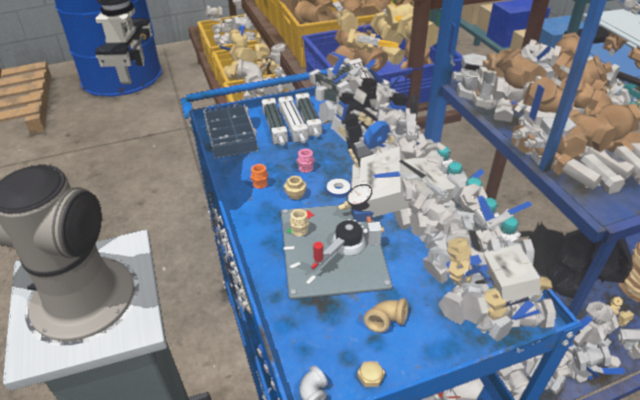

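The nipple stands on the plate at scene (280,225) and side (299,222). The red grip is at scene (303,237) and side (318,252), and the hub at scene (327,230) and side (349,233). I'll zoom in on the side view to get the landmarks.

```bash
cat > h.py <<'E'
import cv2,numpy as np
from plant import get_obs,vision
from scipy.spatial.transform import Rotation as R
def cam(n):
    o=get_obs();c=vision.capture(n)
    if n=="wrist":
        T=np.eye(4);T[:3,:3]=R.from_euler('xyz',o['tcp_rot']).as_matrix();T[:3,3]=o['tool_pos'];c['pose']=T@c['T_tool_cam']
    return c
def K(c):
    f=c["pixels"].shape[0]/2/np.tan(np.radians(c["vfov"]/2));return np.array([[f,0,c["cx"]],[0,f,c["cy"]],[0,0,1.]])
def ray(c,p):
    u=cv2.undistortPoints(np.array([[p]],float),K(c),np.array(c["dist"],float))[0,0]
    P=np.array(c["pose"]);d=P[:3,:3]@[u[0],-u[1],-1];return P[:3,3],d
def onz(c,p,z):
    o,d=ray(c,p);return o+d*(z-o[2])/d[2]
def two(c1,p1,c2,p2):
    A=[];b=[]
    for c,p in((c1,p1),(c2,p2)):
        o,d=ray(c,p);d=d/np.linalg.norm(d);M=np.eye(3)-np.outer(d,d);A.append(M);b.append(M@o)
    return np.linalg.lstsq(np.vstack(A),np.hstack(b),rcond=None)[0]
def proj(c,X):
    P=np.linalg.inv(np.array(c["pose"]));x=P[:3,:3]@np.array(X)+P[:3,3];x=x*[1,-1,-1]
    return cv2.projectPoints(x[None],np.zeros(3),np.zeros(3),K(c),np.array(c["dist"],float))[0][0,0]
E
python3 - <<'E'
import cv2
a=cv2.imread('pics/side0.png')[170:320,250:450]; b=cv2.imread('pics/scene0.png')[170:290,230:390]
cv2.imwrite('pics/sc.png',cv2.resize(a,None,fx=4,fy=4,interpolation=2)); cv2.imwrite('pics/bc.png',cv2.resize(b,None,fx=5,fy=5,interpolation=2))
E
```

```text
(no output)
```

View pics/sc.png

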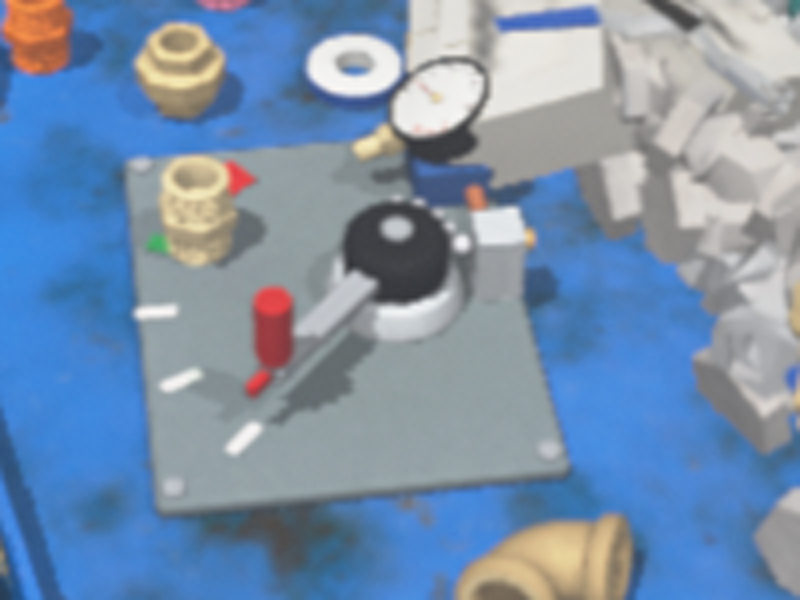

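View pics/bc.png

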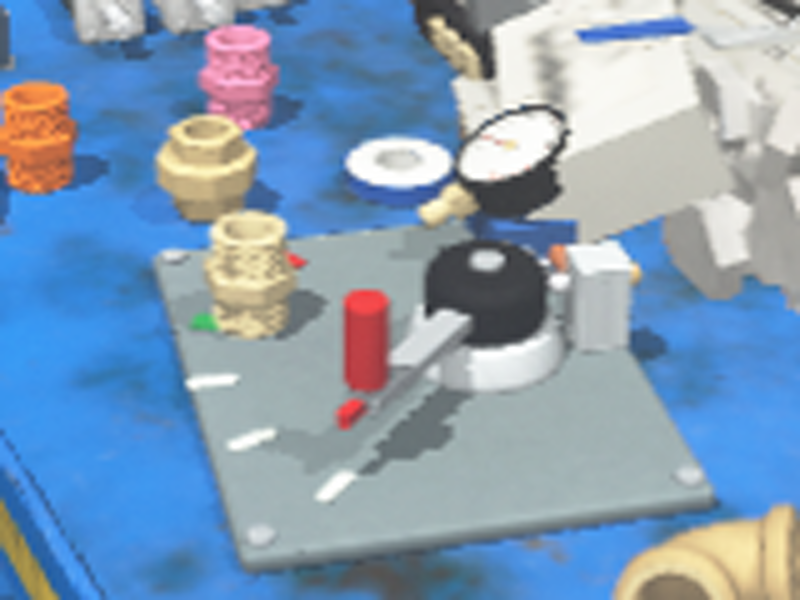

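The crops show the nipple with its top centre at sc (198,172) and bc (251,227), standing between the green and red marks. The grip top is at sc (274,298) and bc (367,301), and the hub top at sc (397,228) and bc (488,258). All four plate corners are visible.

```bash
cat > m.py <<'E'
from h import *
a=cam('side');b=cam('scene')
S=lambda x,y:(250+x/4-.375,170+y/4-.375)
B=lambda x,y:(230+x/5-.4,170+y/5-.4)
for n,s,q,z in[("hub",(397,228),(488,258),61),("grip",(274,298),(367,301),95),("nip",(198,172),(251,227),64),("third",(158,243),(204,322),12),
 ("rest",(244,438),(335,486),12),("first",(181,380),(251,440),12),("cNL",(126,161),(155,258),12),("cNR",(160,510),(247,565),12),("cFR",(568,466),(714,495),12),
 ("union",(185,45),(208,133),48),("tape",(356,62),(398,160),14),("orange",(36,5),(37,97),52),("elbow",(545,560),(640,570),25)]:
    print(n,np.round(two(a,S(*s),b,B(*q)),1),np.round(onz(a,S(*s),z)[:2],1),np.round(onz(b,B(*q),z)[:2],1))
E
python3 m.py
```

```text
hub [565.8 -54.3  61.8] [565.8 -53.2] [566.7 -53.6]
grip [ 479.1 -104.7   88.7] [ 476.9 -110.1] [ 474.8 -114.5]
nip [482.2  29.7  56.2] [479.3  22.1] [477.2  16. ]
third [457.   31.3   8.5] [455.7  28.3] [455.3  25.4]
rest [ 455.8 -121.6   10.4] [ 455.1 -122.6] [ 455.1 -123.9]
first [437.9 -71.1   8.5] [436.8 -73.9] [436.2 -76.2]
cNL [461.3 109.8   2.5] [458.2 100.3] [456.3  93.3]
cNR [ 403.7 -144.5    1.1] [ 401.1 -152.1] [ 399.  -158.3]
cFR [ 606.9 -189.7    2.1] [ 602.3 -196.3] [ 598.9 -201.3]
union [513.2 157.1  41. ] [511.3 148.2] [507.7 144.9]
tape [619.6 144.3   6.9] [616.5 136. ] [613.2 132.4]
orange [434.6 204.7  58.1] [436.4 212.1] [438.  217.2]
elbow [ 562.9 -226.    -2.9] [ 561.8 -253.8] [ 533.1 -245.7]
```

```bash
python3 - <<'E'
from h import *
c=cam('wrist');print(np.round(c['T_tool_cam'],3).tolist(),c['vfov'],c['dist'])
a=cam('side')
print(onz(a,(250,272),0),onz(a,(258,310),0))
for p in[(390,20),(430,150),(380,0),(350,0)]: print(p,proj(a,[*p,0]))
E
python3 -m pendant '{"dp":[[-0.055,-0.041,0],[-0.11,-0.082,0],[-0.16,-0.12,0],[-0.21,-0.157,0],[-0.26,-0.195,0],[-0.31,-0.232,0],[-0.36,-0.27,0],[-0.4,-0.3,0]],"rotation":[[0,0,0],[0,0,0],[0,0,0],[0,0,0],[0,0,0],[0,0,0],[0,0,0],[0,0,0]]}'
```

```text
[[-0.0, 0.958, 0.287, 76.756], [1.0, 0.0, -0.0, -0.789], [-0.0, 0.287, -0.958, -157.987], [0.0, 0.0, 0.0, 1.0]] 64.51623923579285 [0.01256111 0.         0.         0.         0.        ]
[344.32036522 -50.89546239   0.        ] [ 335.21357171 -152.24284469    0.        ]
(390, 20) [262.26212696 243.84263981]
(430, 150) [264.428869   203.27965228]
(380, 0) [260.20435151 251.15905715]
(350, 0) [246.88869271 254.60703182]
time: 1.3
tool_pos: [456.1, 56.0, 226.9]
tcp_rot: [3.141, 0.001, 2.755]
contact_force: [0.4, 0.4, 1.5]
grip_width: 92.0
finger_force: 0.0
```

Run:
```python
from h import *
c=cam('wrist');cv2.imwrite('pics/w1.png',c['pixels'][:,:,::-1])
print(np.round(c['pose'],2).tolist(), proj(c,[478,19,64]),proj(c,[566,-53.8,60]))
import pickle;pickle.dump(c,open('w1.pkl','wb'))
```

```text
[[0.38, -0.89, -0.27, 384.54], [0.93, 0.36, 0.11, 84.15], [0.0, -0.29, 0.96, 384.89], [0.0, 0.0, 0.0, 1.0]] [297.37295226 210.4100469 ] [270.52247814 296.67550529]
```

View pics/w1.png

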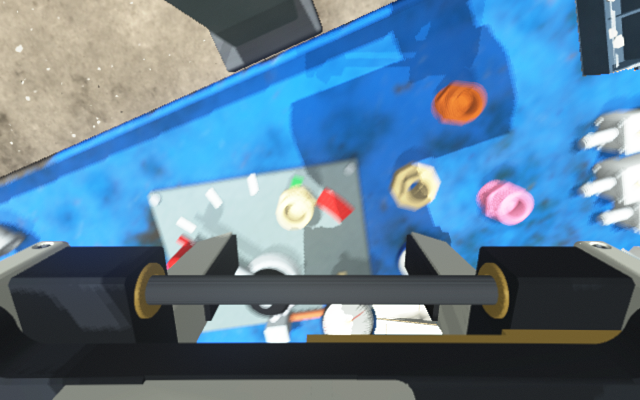

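The wrist view shows the nipple's top ring at about (295,208), against a prediction of (297,210). I'll zoom in to get the hexagon's orientation and centre.

Run:
```python
from h import *
import pickle;c=pickle.load(open('w1.pkl','rb'))
im=c['pixels'][160:250,240:360,::-1]
cv2.imwrite('pics/w1c.png',cv2.resize(im,None,fx=6,fy=6,interpolation=cv2.INTER_CUBIC))
```

```text
(no output)
```

View pics/w1c.png

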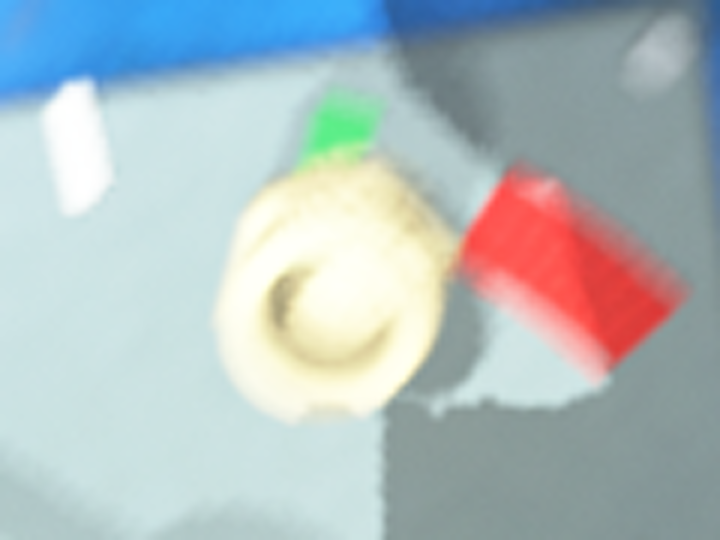

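```bash
cat > mv.py <<'E'
from h import *
import sys
def tool(target):
    o=get_obs();Rm=R.from_euler('xyz',o['tcp_rot']).as_matrix();return np.round(Rm.T@(np.array(target)-o['tool_pos'])/1000,4),np.round(o['tool_pos'],1),np.round(o['tcp_rot'],4)
if __name__=="__main__": print(tool([float(x) for x in sys.argv[1:4]]))
E
python3 - <<'E'
from mv import *
import pickle;c=pickle.load(open('w1.pkl','rb'))
n=onz(c,(295.2-.4,211.3-.4),64);print(n)
t=[(n[0]+478.2)/2,(n[1]+19)/2]
print(t,tool([*t,90]),tool([*t,22]))
for p in[(175/6,0)]:pass
print("third",onz(c,(240+345/6-.4,160+125/6-.4),12),"corner",onz(c,(240+710/6,160+10/6),12))
E
```

```text
[477.46991397  16.22846782  64.        ]
[np.float64(477.8349569858873), np.float64(17.614233912475854)] (array([-0.0283, -0.0227,  0.137 ]), array([459.8,  49.9, 226.8]), array([-3.1393,  0.0048,  2.7518])) (array([-0.0279, -0.0226,  0.205 ]), array([459.8,  49.9, 226.8]), array([-3.1393,  0.0048,  2.7518]))
third [457.83172555  23.3481575   12.        ] corner [464.23658267  99.84573904  12.        ]
```

```bash
python3 -c "
from mv import *
for i in range(3):
  o=get_obs();print(o['time'],o['tool_pos'],o['joint_positions'],o['dq'])"
```

```text
1.35 [459.8326814   49.91420331 226.83391572] [-0.0552302   0.22569272  1.6877989  -0.00393797  1.22434339 -1.23485336] [ 0.10717219 -0.03108177  0.05675438  0.02346298 -0.00049692  0.18323122]
1.35 [459.8326814   49.91420331 226.83391572] [-0.0552302   0.22569272  1.6877989  -0.00393797  1.22434339 -1.23485336] [ 0.10717219 -0.03108177  0.05675438  0.02346298 -0.00049692  0.18323122]
1.35 [459.8326814   49.91420331 226.83391572] [-0.0552302   0.22569272  1.6877989  -0.00393797  1.22434339 -1.23485336] [ 0.10717219 -0.03108177  0.05675438  0.02346298 -0.00049692  0.18323122]
```

```bash
python3 -m pendant '{"dp":[[-0.01,-0.008,0.03],[-0.02,-0.016,0.06],[-0.03,-0.025,0.09],[-0.036,-0.029,0.11],[-0.036,-0.029,0.12],[-0.036,-0.029,0.12],[-0.036,-0.029,0.12],[-0.036,-0.029,0.12]],"rotation":[[0,0,0],[0,0,0],[0,0,0],[0,0,0],[0,0,0],[0,0,0],[0,0,0],[0,0,0]]}'
python3 - <<'E'
from mv import *
o=get_obs();print(o['tool_pos'],o['tcp_rot'],o['dq'])
c=cam('wrist');cv2.imwrite('pics/w2.png',c['pixels'][:,:,::-1]);import pickle;pickle.dump(c,open('w2.pkl','wb'))
b=proj(c,[477.8,17.6,64]);print(b)
x,y=map(int,b);im=c['pixels'][max(0,y-100):y+100,x-130:x+130,::-1]
cv2.imwrite('pics/w2c.png',cv2.resize(im,None,fx=3,fy=3));print(max(0,y-100),x-130)
E
```

```text
time: 2.35
tool_pos: [478.1, 17.8, 107.5]
tcp_rot: [3.141, 0.002, 2.756]
contact_force: [0.6, -0.4, 0.8]
grip_width: 91.5
finger_force: 0.0
[478.11707327  17.76569901 107.54163057] [3.14103132e+00 1.61772336e-03 2.75618571e+00] [-0.00032726  0.00420554  0.00178881 -0.00257918 -0.00172092  0.00042075]
[321.77331269 219.88452145]
119 191
```

View pics/w2c.png

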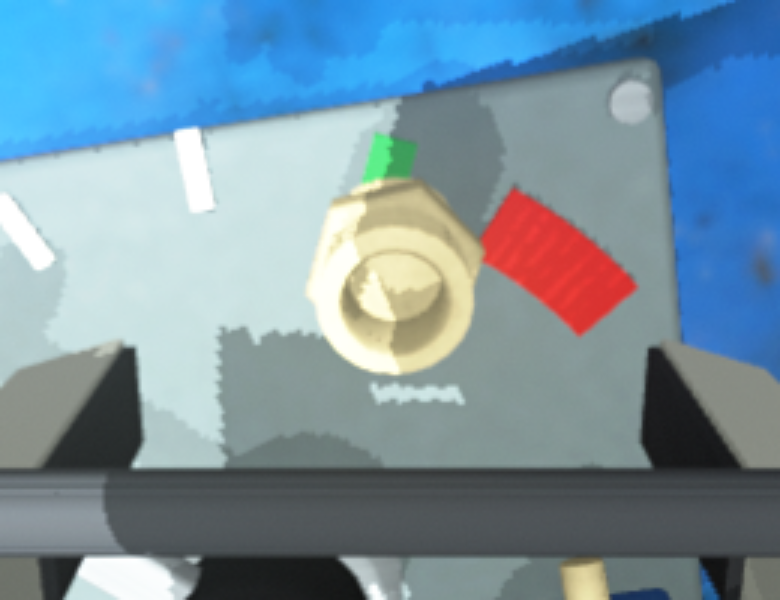

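The nipple's top centre is at about (322.7,218.7), within 1 mm of the prediction. The hexagon's corners lie almost along the closing line, so I'll turn 0.30 rad about tool z to grip the flats, then descend.

```bash
python3 -m pendant '{"dp":[[0,0,0.01],[0,0,0.03],[0,0,0.05],[0,0,0.07],[0,0,0.08],[0,0,0.086],[0,0,0.086],[0,0,0.086]],"rotation":[[0,0,0.12],[0,0,0.24],[0,0,0.3],[0,0,0.3],[0,0,0.3],[0,0,0.3],[0,0,0.3],[0,0,0.3]]}'
python3 -m pendant '{"dp":[[0,0,0],[0,0,0],[0,0,0],[0,0,0],[0,0,0],[0,0,0]],"rotation":[[0,0,0],[0,0,0],[0,0,0],[0,0,0],[0,0,0],[0,0,0]]}' 0.03
```

```text
time: 3.4
tool_pos: [478.1, 17.5, 21.2]
tcp_rot: [3.141, 0.001, 2.456]
contact_force: [0.7, -0.8, 0.7]
grip_width: 92.3
finger_force: 0.0
time: 4.15
tool_pos: [477.7, 17.6, 20.7]
tcp_rot: [3.141, 0.0, 2.456]
contact_force: [0.1, -0.6, -0.2]
grip_width: 39.1
finger_force: 30.0
```

```bash
python3 -m pendant '{"dp":[[0,0,-0.01],[0,0,-0.03],[0,0,-0.04],[0.015,-0.012,-0.04],[0.035,-0.027,-0.04],[0.055,-0.042,-0.04],[0.068,-0.0525,-0.04],[0.068,-0.0525,-0.04]],"rotation":[[0,0,0],[0,0,0],[0,0,0],[0,0,0],[0,0,0],[0,0,0],[0,0,0],[0,0,0]]}'
python3 -m pendant '{"dp":[[0,0,0.01],[0,0,0.025],[0,0,0.04],[0,0,0.047],[0,0,0.05],[0,0,0.051],[0,0,0.0515],[0,0,0.0515]],"rotation":[[0,0,0],[0,0,0],[0,0,0],[0,0,0],[0,0,0],[0,0,0],[0,0,0],[0,0,0]]}'
```

```text
time: 5.15
tool_pos: [390.9, 20.1, 60.9]
tcp_rot: [-3.141, -0.001, 2.456]
contact_force: [0.9, -0.1, -1.4]
grip_width: 38.9
finger_force: 30.0
time: 6.15
tool_pos: [392.0, 20.0, 9.5]
tcp_rot: [3.141, 0.0, 2.456]
contact_force: [-1.0, 0.3, -2.0]
grip_width: 39.3
finger_force: 30.0
```

```bash
python3 -m pendant '{"dp":[[0,0,0.0008],[0,0,0.001],[0,0,0.001]],"rotation":[[0,0,0],[0,0,0],[0,0,0]]}'
python3 -m pendant '{"dp":[[0,0,0],[0,0,0],[0,0,0],[0,0,0]],"rotation":[[0,0,0],[0,0,0],[0,0,0],[0,0,0]]}' 0.065
python3 -m pendant '{"dp":[[0,0,-0.01],[0,0,-0.03],[0,0,-0.06],[0,0,-0.1],[0,0,-0.13],[0,0,-0.15],[0,0,-0.15],[0,0,-0.15]],"rotation":[[0,0,0],[0,0,0],[0,0,0],[0,0,0],[0,0,0],[0,0,0],[0,0,0],[0,0,0]]}'
python3 - <<'E'
from mv import *
a=cam('side');w=cam('wrist')
A=cv2.resize(a['pixels'][170:320,220:420],(640,480));B=cv2.resize(w['pixels'],(640,400))
cv2.imwrite('pics/p3.png',A[:,:,::-1]);cv2.imwrite('pics/p3w.png',B[:,:,::-1])
print(proj(a,[392,20,0]))
E
```

```text
time: 6.52
tool_pos: [392.1, 20.0, 8.7]
tcp_rot: [3.141, 0.001, 2.456]
contact_force: [-0.2, 1.2, 5.5]
grip_width: 38.9
finger_force: 30.0
time: 7.02
tool_pos: [391.8, 20.0, 8.2]
tcp_rot: [3.142, -0.0, 2.456]
contact_force: [-0.0, -0.0, -0.3]
grip_width: 64.6
finger_force: 0.0
time: 8.02
tool_pos: [391.3, 20.1, 157.7]
tcp_rot: [-3.141, -0.001, 2.456]
contact_force: [-0.1, -0.2, -1.0]
grip_width: 64.9
finger_force: 0.0
[263.13164126 243.61984673]
```

View pics/p3.png

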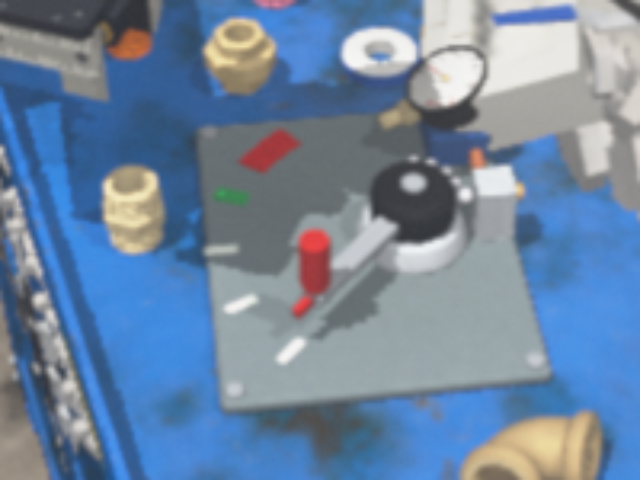

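The nipple stands upright off the plate, at crop (133,210), and the dial is still at rest with its grip at crop (315,262). Next I'll move above the grip with the closing line along the tangent.

```bash
python3 -m pendant '{"dp":[[-0.015,-0.005,0],[-0.035,-0.011,0],[-0.06,-0.019,0],[-0.085,-0.027,0],[-0.11,-0.035,0],[-0.13,-0.041,0],[-0.143,-0.045,0],[-0.148,-0.0465,0]],"rotation":[[0,0,-0.15],[0,0,-0.31],[0,0,-0.47],[0,0,-0.63],[0,0,-0.79],[0,0,-0.95],[0,0,-1.11],[0,0,-1.25]]}'
python3 -m pendant '{"dp":[[0,0,0],[0,0,0.02],[0,0,0.04],[0,0,0.05],[0,0,0.05],[0,0,0.05]],"rotation":[[0,0,0],[0,0,0],[0,0,0],[0,0,0],[0,0,0],[0,0,0]]}'
python3 - <<'E'
from mv import *
print(get_obs()['joint_positions'])
a=cam('side');w=cam('wrist')
def red(c,roi):
    h=cv2.cvtColor(c['pixels'],cv2.COLOR_RGB2HSV);m=((h[...,0]<6)|(h[...,0]>174))&(h[...,1]>180)&(h[...,2]>90)
    n,l,s,ce=cv2.connectedComponentsWithStats(m.astype(np.uint8));
    for i in range(1,n):
        if s[i,4]>25:print(s[i],ce[i])
red(w,None);print(proj(w,[477.2,-109.8,95]),proj(w,[477.2,-109.8,53]))
cv2.imwrite('pics/w4.png',w['pixels'][:,:,::-1])
E
```

```text
time: 9.12
tool_pos: [476.8, -110.3, 157.0]
tcp_rot: [3.14, -0.001, -2.573]
contact_force: [-0.1, 0.4, 0.1]
grip_width: 65.2
finger_force: 0.0
time: 9.88
tool_pos: [477.3, -109.8, 108.7]
tcp_rot: [-3.141, 0.001, -2.578]
contact_force: [0.6, -0.8, -0.1]
grip_width: 65.1
finger_force: 0.0
[-3.82798968e-01  4.12348273e-01  1.78361905e+00  1.04014879e-04
  9.44708124e-01 -2.51729484e+00]
[318 185   7  18 109] [320.6146789  193.58715596]
[306 221  31  29 710] [320.91690141 235.34788732]
[323.29798428 239.58950269] [322.96133021 215.19240177]
```

View pics/w4.png

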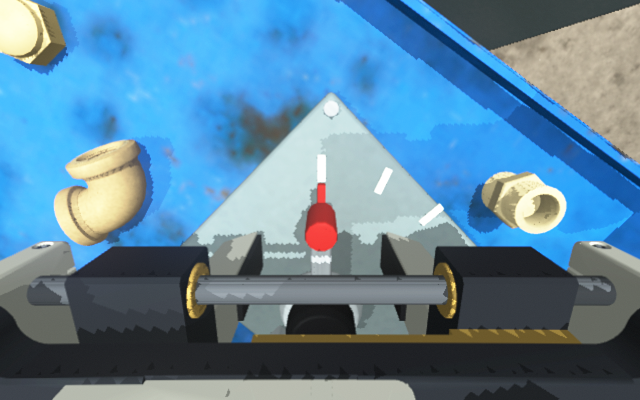

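The grip top sits centred between the fingers at (321,235), and the elbow and nipple are well clear. I'll descend and grip it.

```bash
python3 -m pendant '{"dp":[[0,0,0.012],[0,0,0.03],[0,0,0.045],[0,0,0.051],[0,0,0.051],[0,0,0.051]],"rotation":[[0,0,0],[0,0,0],[0,0,0],[0,0,0],[0,0,0],[0,0,0]]}'
python3 -m pendant '{"dp":[[0,0,0],[0,0,0],[0,0,0],[0,0,0],[0,0,0],[0,0,0]],"rotation":[[0,0,0],[0,0,0],[0,0,0],[0,0,0],[0,0,0],[0,0,0]]}' 0.01
```

```text
time: 10.72
tool_pos: [477.2, -109.8, 57.6]
tcp_rot: [-3.141, 0.001, -2.577]
contact_force: [-0.1, 0.7, -0.2]
grip_width: 64.8
finger_force: 0.0
time: 11.48
tool_pos: [477.2, -110.1, 57.2]
tcp_rot: [-3.141, 0.0, -2.577]
contact_force: [0.3, -2.5, -0.5]
grip_width: 19.5
finger_force: 30.0
```

```bash
python3 -m pendant '{"dp":[[-0.0001,0.0052,0],[-0.0005,0.0105,0],[-0.0012,0.0157,0],[-0.0021,0.0209,0],[-0.0033,0.026,0],[-0.0047,0.031,0],[-0.0064,0.036,0],[-0.0083,0.0409,0]],"rotation":[[0,0,0.05],[0,0,0.1],[0,0,0.15],[0,0,0.2],[0,0,0.25],[0,0,0.3],[0,0,0.35],[0,0,0.4]]}'
python3 -c "
from mv import *
o=get_obs();d=o['tool_pos'][:2]-[566,-53.8];print(np.radians(212.2)-np.arctan2(d[1],d[0])%6.2832,np.hypot(*d))"
```

```text
time: 12.48
tool_pos: [462.7, -71.4, 57.3]
tcp_rot: [-3.14, 0.001, -2.979]
contact_force: [2.4, -4.7, -4.0]
grip_width: 18.9
finger_force: 30.0
0.3931968124243239 104.79555497631652
```

```bash
python3 -m pendant '{"dp":[[-0.0001,0.0052,0],[-0.0005,0.0105,0],[-0.0012,0.0157,0],[-0.0021,0.0209,0],[-0.0033,0.026,0],[-0.0047,0.031,0],[-0.0064,0.036,0],[-0.0083,0.0409,0]],"rotation":[[0,0,0.05],[0,0,0.1],[0,0,0.15],[0,0,0.2],[0,0,0.25],[0,0,0.3],[0,0,0.35],[0,0,0.4]]}'
python3 -c "
from mv import *
o=get_obs();d=o['tool_pos'][:2]-[566,-53.8];print(np.radians(212.2)-np.arctan2(d[1],d[0])%6.2832,np.hypot(*d))"
```

```text
time: 13.48
tool_pos: [464.4, -30.1, 57.3]
tcp_rot: [-3.14, 0.002, 2.905]
contact_force: [2.2, -8.5, -4.4]
grip_width: 19.3
finger_force: 30.0
0.791464336928617 104.35964639155254
```

```bash
python3 -m pendant '{"dp":[[-0.0001,0.0052,0],[-0.0005,0.0105,0],[-0.0012,0.0157,0],[-0.0021,0.0209,0],[-0.0033,0.026,0],[-0.0047,0.031,0],[-0.0064,0.036,0],[-0.0083,0.0409,0]],"rotation":[[0,0,0.05],[0,0,0.1],[0,0,0.15],[0,0,0.2],[0,0,0.25],[0,0,0.3],[0,0,0.35],[0,0,0.4]]}'
python3 -m pendant '{"dp":[[0,0,0],[0,0,0]],"rotation":[[0,0,0],[0,0,0]]}'
python3 - <<'E'
from mv import *
o=get_obs();d=o['tool_pos'][:2]-[566,-53.8];print(np.radians(212.2)-np.arctan2(d[1],d[0])%6.2832,np.hypot(*d))
w=cam('wrist');x=w['pixels'];cv2.imwrite('pics/w5.png',x[:,:,::-1])
E
```

```text
time: 14.48
tool_pos: [481.8, 7.1, 57.2]
tcp_rot: [-3.14, 0.002, 2.505]
contact_force: [1.2, -12.0, -2.9]
grip_width: 19.4
finger_force: 30.0
time: 14.72
tool_pos: [481.7, 7.1, 57.2]
tcp_rot: [-3.14, 0.002, 2.507]
contact_force: [1.0, -10.4, -2.2]
grip_width: 19.5
finger_force: 30.0
1.1874203003321382 103.96122851863456
```

View pics/w5.png

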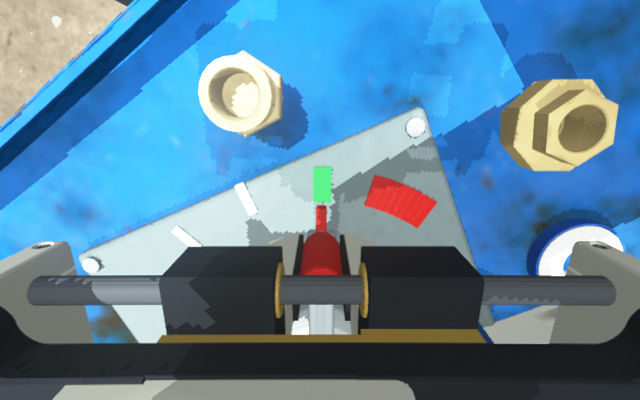

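The red pointer at (321,215) lines up with the green mark at (322,184), and the nipple at (240,95) is standing clear. I'll hold there, then hand in.

```bash
for i in 1 2 3; do python3 -m pendant '{"dp":[[0,0,0],[0,0,0],[0,0,0],[0,0,0],[0,0,0],[0,0,0],[0,0,0],[0,0,0]],"rotation":[[0,0,0],[0,0,0],[0,0,0],[0,0,0],[0,0,0],[0,0,0],[0,0,0],[0,0,0]]}'; done
python3 -c "
from plant import workorder;print(workorder.close_job())"
```

```text
time: 15.78
tool_pos: [481.7, 7.0, 57.2]
tcp_rot: [-3.14, 0.002, 2.506]
contact_force: [2.0, -10.3, -2.8]
grip_width: 19.6
finger_force: 30.0
time: 16.77
tool_pos: [481.7, 7.0, 57.2]
tcp_rot: [-3.14, 0.002, 2.506]
contact_force: [1.3, -10.7, -2.5]
grip_width: 19.6
finger_force: 30.0
time: 17.77
tool_pos: [481.7, 7.0, 57.2]
tcp_rot: [-3.14, 0.002, 2.506]
contact_force: [0.9, -11.0, -2.9]
grip_width: 19.1
finger_force: 30.0
the job is handed in; nothing more can be done
None
```

I handed the job in at about 17.8 s with the nipple standing upright on the cart top off the plate, and the dial held at the third click (about 1.19 rad measured) for just over 3 s and still gripped; no verdict came back.

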